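# Complete the ramekin row and hold the pacifier in the tongs to drip over it

### The job

Move the glass ramekin from the lazy susan to the free place at the end of the row on the low shelf, in line with the other two and with the same small gap. Then take the tongs, lift the pacifier by its knob out of the clear pod without touching it with the gripper, and finish while still holding it in the tongs, teat down, still, a few centimetres above the middle of the ramekin you placed, to drip. Leave the trinket box, teething key and other ramekins alone.

Things in the scene. Friction and masses are not known exactly. Their poses are not given: they have to be found in the camera images.
- ramekin_center (a point): Small straight-sided clear glass ramekin on the lazy susan, round, 58 mm across, 36 mm tall, open top, wall 4 mm, 110 g. The point is its centre, half-way up (18 mm above its underside); z is up through the mouth. Grip it across the outside.
- free_place (a point): Free place at the end of the row: the point on the shelf's top (40 mm above the dresser) where the middle of the ramekin's underside belongs. The row runs along this frame's +y: the other two ramekins stand 68 and 136 mm along +y (gaps about 10 mm). Grip the ramekin front and back (closing along this frame's x) to clear the neighbour.
- row_near_center (a point): The ramekin in the middle of the row, like the loose one (58 mm across, 36 mm tall); the point is its centre. Leave it.
- row_far_center (a point): The ramekin at the far end of the row, like the others; the point is its centre. Leave it.
- tongs_grip (a point): Sprung steel tongs lying level and open on a white rest, 220 mm long, 16 mm tall. The point is midway between the two grey grip pads (46 mm long, 24 mm tall), half-way up, 34 mm above the dresser; +x points along the tongs to the tips, y across them (the way they close), z up. Over the pads they are 62 mm wide at rest, 42 mm closed on the knob, 34 mm fully shut.
- tongs_tip (a point): The point midway between the tongs' flat tips, half-way up: 95 mm along +x from tongs_grip. The tip plates are 28 mm long and 16 mm tall, 64 mm apart inside at rest.
- tongs: The whole tongs, 90 g, balanced near the grip point; origin 8 mm below tongs_grip, same axes. Squeezing the pads closes both arms together, letting them out reopens them. The spring takes 5 N on each pad to begin, 7 N at the knob; a 15 to 22 N squeeze holds the knob. Squeezed to 54 mm over the pads, the spring keeps them level in the fingers for carrying, tips 48 mm apart.
- tongs_left: The tongs' arm on their +y side; origin at its hinge, 95 mm behind the grip point.
- tongs_right: The tongs' arm on their -y side; origin at its hinge, 95 mm behind the grip point.
- pacifier_knob (a point): Mint pacifier sitting teat down in the pod. The point is the centre of its upright round knob, 24 mm across and 24 mm tall (12 mm above and below the point); under it a round shield 47 mm across and 4 mm thick rests on the pod's rim, and the teat hangs down to 44 mm below the point. z is up. 30 g. Lift it straight up.
- pacifier: The same pacifier; the origin is on the underside of its shield, 16 mm below pacifier_knob.
- rest: White ceramic tongs rest, fixed: base 160 x 100 mm, 6 mm thick, with two cross bars 26 mm tall that carry the tongs, 64 mm or more behind and 56 mm ahead of its middle; free space under the grip pads. Origin under its middle on the dresser, x along the tongs.
- shelf: Low bamboo shelf, fixed, top 110 mm deep (x) by 250 mm long (y), 40 mm above the dresser; origin under its middle on the dresser.
- pod: Clear round plastic case that holds the pacifier, 50 mm across, 36 mm tall, loose on the lazy susan; origin at the centre of its underside.
- ramekin: The loose ramekin; origin at the centre of its underside, 18 mm below ramekin_center.
- susan: Round bamboo lazy susan, 280 mm across, its deck's top 40 mm above the dresser, which carries the pod, the ramekin, the trinket box and the teething key; it turns only if pushed with some force (about 0.15 N m). Origin on the dresser under its centre.
- trinket_box: White round ceramic trinket box with lid, 66 mm across, 48 mm tall, on the lazy susan; origin at the centre of its underside. Leave it.
- teether: Silicone teething key lying flat on the lazy susan, about 81 mm long (35 to 40 mm to each side of the origin along x), 36 mm wide, 10 mm thick; origin on its underside. Leave it.
There are look-alikes about, which are no part of the job. What is shaped like the ramekin but orange or red is not meant.

How it is judged (in metres and radians):
On the way, in this order (a step that is already met when the one before it is completed fails the run):
1. the ramekin stands in the free place of the row, let go (horizontal distance between ramekin_center and free_place below 0.014 m and z of ramekin_center in the frame of free_place between 0.012 and 0.024 m and angle between ramekin_center's own z axis and vertical below 0.15 rad and contact force between ramekin and the fingers below 0.05 N and linear speed of ramekin below 0.02 m/s), for 0.2 s.
2. the tongs are picked up from their rest (contact force between the fingers and tongs above 0.5 N and height (world z) of tongs_grip above 0.055 m), for 0.2 s.
3. the pacifier is lifted out of its pod, held between the tongs' tips (contact force between the fingers and tongs above 0.5 N and contact force between pacifier and tongs_left above 0.2 N and contact force between pacifier and tongs_right above 0.2 N and contact force between pacifier and pod below 0.02 N and contact force between pacifier and ramekin below 0.02 N and contact force between pacifier and the arm below 0.02 N and contact force between pacifier and the fingers below 0.02 N and z of pacifier_knob in the frame of pod above 0.085 m), for 0.2 s.
At the end, for the whole second after the job is handed in: Ramekin upright on the shelf within 14 mm of the free place; fingers hold the tongs, both tips press the pacifier, nothing else touches it; its knob within 25 mm sideways of the ramekin's middle, 90 to 250 mm above the shelf, tilted under 0.6 rad, at rest (horizontal distance between ramekin_center and free_place below 0.014 m and z of ramekin_center in the frame of free_place between 0.012 and 0.024 m and angle between ramekin_center's own z axis and vertical below 0.15 rad and contact force between the fingers and tongs above 0.5 N and contact force between pacifier and tongs_left above 0.2 N and contact force between pacifier and tongs_right above 0.2 N and contact force between pacifier and pod below 0.02 N and contact force between pacifier and ramekin below 0.02 N and contact force between pacifier and the arm below 0.02 N and contact force between pacifier and the fingers below 0.02 N and horizontal distance between pacifier_knob and ramekin_center below 0.025 m and z of pacifier_knob in the frame of free_place between 0.09 and 0.25 m and angle between pacifier_knob's own z axis and vertical below 0.6 rad and linear speed of pacifier below 0.03 m/s and contact force between ramekin and tongs below 0.05 N); the arm keeps its last pose, push and grip.
It fails at once if the robot itself touches the pacifier (contact force between any of the fingers, the arm and pacifier above 0.2 N).
It fails at once if a ramekin of the row is shifted by more than 15 mm (distance of any of row_near_center, row_far_center from where it was at the start of the episode above 0.015 m).
It fails at once if the trinket box or the teething key is moved by more than 40 mm or the box tipped (distance of any of trinket_box, teether from where it was at the start of the episode above 0.04 m or angle between trinket_box's own z axis and vertical above 0.4 rad).
It also fails if it takes over 58 s, if anything falls off the work surface, if the arm or the gripper's body presses on something with over 40 N, if the wrist force passes 120 N, or if a joint passes its speed limit or range.

### The arm

A 6-joint arm with a two-finger parallel gripper is mounted at the origin on the work surface. World frame = base frame: x ahead of the robot, y to its left, z up, the work surface at z = 0. Lengths are in m, angles in degrees, forces in N, time in s.
With the tool pointing down it reaches from about 0.35 to 0.875 m from the base axis. Payload 15.5 kg.
Tool frame: the origin (TCP) lies on the front face of the gripper's body, between the roots of the fingers; the fingertips stand 73 mm ahead of it and the grasp point (between the pads) lies 54 mm ahead of it; z points along the fingers, y is the line along which they close (so a half turn about z gives the same grasp; the last joint's range is limited). The gripper opens to 85 mm and grips with 20 to 120 N. Pads are 22 mm wide; open, the fingers measure 114 mm over their backs; the gripper's body (76 mm by 85 mm) begins 54 mm behind the grasp point. The pads swing forward as they close: fully open they stand 13 mm farther back than shut.
Start: joints at [-5.472, 28.281, 77.091, -0, 74.628, -5.472], TCP at [0.625, 0, 0.304] pointing down, gripper open.
Joint ranges: [-166.48, 166.48], [-47.26, 123.95], [12.59, 153.08], [-70.14, 250.14], [6.76, 159.57], [-176.63, 176.63]. Speed limits (degrees/s): [108.29, 108.29, 147.25, 172.46, 172.46, 172.46].

### API

Orientations are given as a 3x3 rotation matrix whose columns are the frame's x, y, z axes.
In Python, from station import env gives the robot as it stands.
- The arm moves only by the shell command python3 -m pendant 'ROWS' [FORCE]. ROWS is JSON, a list of rows, each a list of 5 numbers: the shift along the tool's x, y, z in mm, then the turn about the tool's z in rad, then the gripper command: -1 is fully open, 1 is shut, values between are in proportion. A call has 1 to 20 rows; each row is the pose to reach, as a shift and turn from the pose commanded when the call began, along the tool's axes at that moment; what a row does not reach only later rows make up. A row lasts 1/10 s, in which the tool goes at most 50 mm and 8.59 degrees, less where a joint would pass 70% of its speed; a pose out of reach is approached as far as the arm can. A call with a gripper value outside its range is refused whole. The fingers move at their own pace and stop on an object; FORCE is the grip in N (left out, the last holds). Time passes only in rows, so rows that repeat a pose let the fingers close. It gives the time, the measured TCP pose, the force, the opening and the grip force at its end, in the units of the state.
- env.get_state(): the state, without advancing time (a new reading comes with each control period).
- env.capture(name): name is "scene" or "side" or "wrist"; returns (picture, depth): 480x640x3 uint8, red, green, blue; 480x640 float32, m along the optical axis (not along the pixel's ray), 0 where there is no reading.
- env.camera_info(name): a dict with "fx", "fy", "cx", "cy" (pixels), "k1" (the pictures are not rectified: a ray, as slopes to the right and down, at radius r is drawn at 1 + k1 r^2 times it, then the intrinsics apply), "position" and "rotation" of the camera in the world; the wrist camera has in their place "hand_eye" (4x4, takes a point from camera to tool coordinates, whose origin is the TCP and whose axes are the flange's). Camera axes: x right, y up, looking along -z (the intrinsics and any distortion apply to the point x, -y, -z); pixel columns grow to the right and rows downward; lengths in m; the calibration is good to about 2 mm. A picture is of the moment at which its call begins: read the wrist's pose just before it. camera_info takes no time and is no camera call.
- env.close_job(): hands the job in; it is judged then, once.
Trained networks look in the newest picture that a camera, given by its name, has taken for a name from the list of things; names that differ only in an ending like _2 or _b are one class to them, and where a whole thing is asked for, a point or a joint stands for the part that bears it (a point fixed in the world has none). Each returns a list of dicts, best first, with "p" (0 to 1); they miss things now and then, are a little off and sometimes report something else, mostly with a low value. They report only what shows in the picture. A call takes as long as a camera call. They do not tell look-alikes from the thing itself.
- env.silhouettes(camera, label): "pixels" (480x640 bool, what is visible of it) and "location" ([column, row] in pixels, amid what is visible of it).
- env.spot_point(camera, label): "location" ([column, row] in pixels: a listed point, or the origin of a listed thing).
The state is a dict: "time_s": time; "joint_pos": joint angles; "dq": joint speeds; "joint_torque": joint torques, N m; "position": TCP position; "eef_rot": TCP orientation; "wrist_force": force on the tool from outside, world axes, zero at the start; "moment": the same for the moment, N m; "width": finger opening in m; "gripper_force": force on a finger pad.
Only numpy, scipy, OpenCV 4.12 (cv2) and the standard library are available. Lean on these libraries where they do the work, as an engineer would, in place of code of your own. Each camera call takes 0.05 s, during which the arm holds its last target. There are 200 camera calls.

## Working session

There is one attempt and no reset: what is moved stays moved. The work goes in short steps, Python scripts to look and compute and a shell command to move; the robot and the scene stay as the last step left them, time stands still between calls to the robot, and variables do not carry over. Pictures are saved under pics/ and viewed, at most 14 in all, crops included, and the job is handed in when it is done.

```bash
ls; mkdir -p pics; cat > h.py <<'E'
import numpy as np, cv2
from station import env
def cam(n):
    i=env.camera_info(n); 
    K=np.array([[i['fx'],0,i['cx']],[0,i['fy'],i['cy']],[0,0,1]])
    if n=='wrist':
        s=env.get_state(); T=np.eye(4); T[:3,:3]=np.array(s['eef_rot']); T[:3,3]=s['position']
        T=T@np.array(i['hand_eye'])
    else:
        T=np.eye(4); T[:3,:3]=np.array(i['rotation']); T[:3,3]=i['position']
    return K,i['k1'],T
def ray(c,px):
    K,k,T=c
    u=cv2.undistortPoints(np.array([[px]],float),K,np.array([k,0,0,0.]))[0,0]
    return T[:3,:3]@np.array([u[0],-u[1],-1.])
def atz(c,px,z):
    d=ray(c,px); o=c[2][:3,3]; return o+d*(z-o[2])/d[2]
def proj(c,P):
    K,k,T=c; p=T[:3,:3].T@(np.array(P)-T[:3,3])
    return cv2.projectPoints(np.array([[p[0],-p[1],-p[2]]]),np.zeros(3),np.zeros(3),K,np.array([k,0,0,0.]))[0][0,0]
Z=dict(ramekin_center=.058,free_place=.04,row_near_center=.058,row_far_center=.058,tongs_grip=.034,tongs_tip=.034,pacifier_knob=.092,pod=.04,susan=0.,shelf=0.,rest=0.,trinket_box=.04,teether=.04,tongs=.026)
def look(n,labels):
    c=cam(n); im,d=env.capture(n)
    for l in labels:
        for r in env.spot_point(n,l)[:3]:
            print(n,l,round(r['p'],2),np.round(r['location']),np.round(atz(c,r['location'],Z[l]),4))
    return c,im,d
def save(im,f): cv2.imwrite('pics/'+f,im[:,:,::-1])
E
python3 - <<'E'
from h import *
for n in ('scene','side'):
    c,im,d=look(n,list(Z)); save(im,n+'1.png')
E
```

```text
pics
scene ramekin_center 0.81 [393. 289.] [0.73   0.1669 0.058 ]
scene ramekin_center 0.81 [290. 217.] [0.4328 0.0229 0.058 ]
scene ramekin_center 0.68 [328. 205.] [0.4325 0.1262 0.058 ]
scene free_place 0.73 [385. 215.] [0.5051 0.2583 0.04  ]
scene free_place 0.35 [156. 262.] [ 0.4304 -0.33    0.04  ]
scene row_near_center 0.91 [410. 205.] [0.512  0.3251 0.058 ]
scene row_far_center 0.68 [430. 198.] [0.5114 0.384  0.058 ]
scene tongs_grip 0.68 [153. 291.] [ 0.5051 -0.3562  0.034 ]
scene tongs_tip 0.8 [158. 330.] [ 0.6141 -0.3702  0.034 ]
scene pacifier_knob 0.63 [251. 285.] [ 0.6158 -0.1424  0.092 ]
scene pacifier_knob 0.48 [301. 322.] [ 0.7506 -0.0718  0.092 ]
scene pacifier_knob 0.21 [157. 294.] [ 0.559  -0.3478  0.092 ]
scene pod 0.63 [250. 294.] [ 0.6054 -0.1442  0.04  ]
scene susan 0.95 [291. 301.] [ 0.6365 -0.0544  0.    ]
scene shelf 0.63 [407. 219.] [0.5113 0.3235 0.    ]
scene shelf 0.53 [301. 320.] [ 0.6931 -0.0508  0.    ]
scene shelf 0.32 [156. 289.] [ 0.4785 -0.3491  0.    ]
scene rest 0.73 [406. 218.] [0.5084 0.3229 0.    ]
scene rest 0.63 [156. 297.] [ 0.5023 -0.3535
[... 812 characters left out ...]
273. 171.] [0.5167 0.3951 0.058 ]
side tongs_grip 0.8 [385. 380.] [ 0.5141 -0.3587  0.034 ]
side tongs_tip 0.66 [435. 372.] [ 0.6019 -0.372   0.034 ]
side pacifier_knob 0.65 [385. 264.] [ 0.612  -0.1361  0.092 ]
side pod 0.55 [385. 283.] [ 0.6165 -0.1349  0.04  ]
side susan 0.68 [373. 273.] [ 0.628  -0.0512  0.    ]
side susan 0.38 [436. 373.] [ 0.6205 -0.352   0.    ]
side shelf 0.7 [278. 199.] [0.5098 0.3359 0.    ]
side rest 0.58 [384. 394.] [ 0.5127 -0.3612  0.    ]
side trinket_box 0.97 [416. 253.] [ 0.7244 -0.0666  0.04  ]
side teether 0.56 [358. 264.] [ 0.5881 -0.0583  0.04  ]
side teether 0.23 [413. 253.] [ 0.7179 -0.0642  0.04  ]
side tongs 0.75 [380. 382.] [ 0.5081 -0.353   0.026 ]
```

View pics/scene1.png

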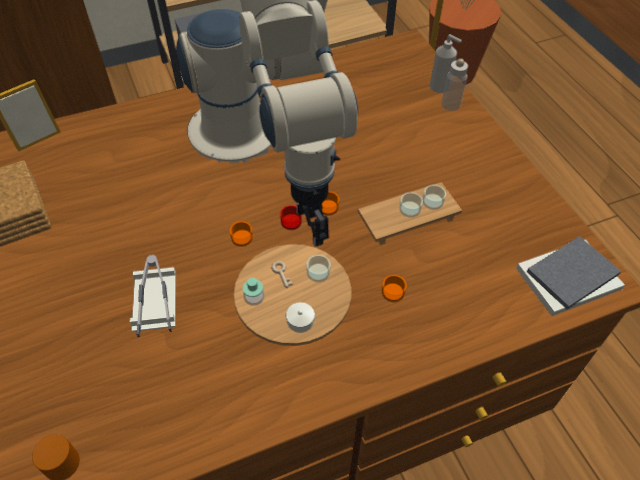

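View pics/side1.png

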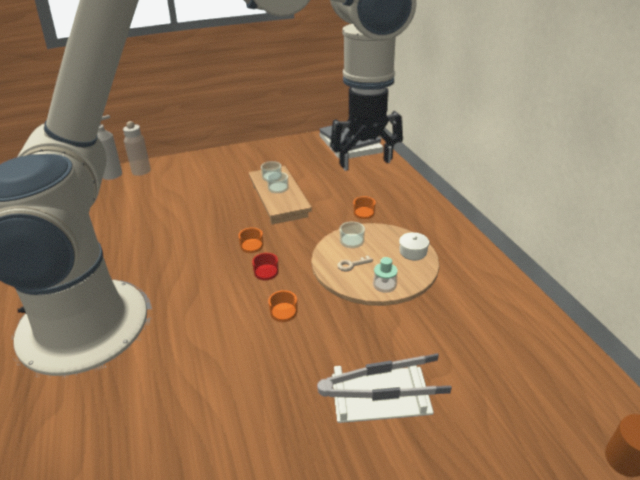

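The loose clear ramekin is at about (318,267) in the scene view and (351,234) in the side view. The orange and red look-alikes are elsewhere. The row's free end is at about (385,215) in the scene view, the pacifier at (253,288), and the tongs at about (155,295) with tips toward +x.

```bash
python3 - <<'E'
from h import *
for n,p in(('scene',(318,267)),('side',(351,235))): print(atz(cam(n),p,.058))
s=env.get_state(); print(np.round(s['eef_rot'],3),s['width'],s['time_s'])
c,im,d=look('wrist',['ramekin_center','pacifier_knob','trinket_box','teether','susan']); save(im,'w1.png')
print(env.camera_info('wrist')['hand_eye'])
E
```

```text
[0.60529503 0.02830041 0.058     ]
[0.60483959 0.02659258 0.058     ]
[[ 0.  1. -0.]
 [ 1. -0.  0.]
 [ 0. -0. -1.]] 0.0853411772051429 1.5
wrist ramekin_center 0.9 [ 91. 166.] [0.4301 0.0412 0.058 ]
wrist ramekin_center 0.9 [61. 44.] [0.4219 0.1364 0.058 ]
wrist ramekin_center 0.55 [303. 181.] [0.6113 0.0282 0.058 ]
wrist pacifier_knob 0.93 [310. 374.] [ 0.6171 -0.1394  0.092 ]
wrist trinket_box 0.97 [414. 274.] [ 0.7179 -0.0644  0.04  ]
wrist teether 0.77 [276. 272.] [ 0.5831 -0.0625  0.04  ]
wrist teether 0.59 [297. 180.] [0.6048 0.0272 0.04  ]
wrist teether 0.28 [310. 364.] [ 0.6155 -0.1657  0.04  ]
wrist susan 0.88 [325. 249.] [ 0.6317 -0.0515  0.    ]
[[ 2.48548378e-04  9.60891097e-01  2.76926414e-01  7.06672822e-02]
 [ 9.99998975e-01 -6.29320937e-04  1.28612059e-03  9.56118776e-04]
 [ 1.41009741e-03  2.76925810e-01 -9.60890268e-01 -7.06238570e-02]
 [ 0.00000000e+00  0.00000000e+00  0.00000000e+00  1.00000000e+00]]
```

View pics/w1.png

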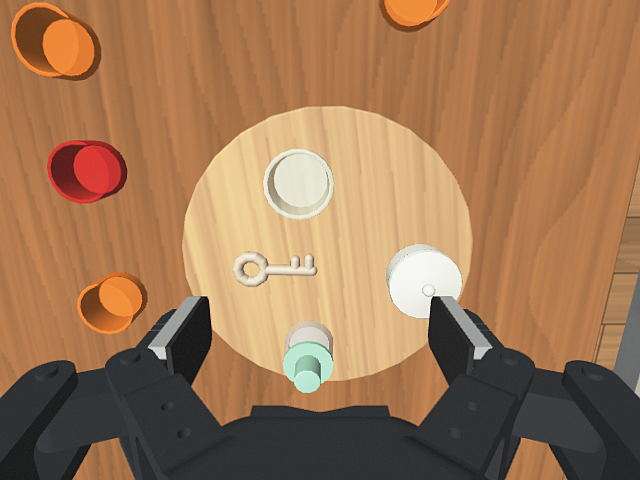

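```bash
python3 -m pendant '[[28,-18,50,0,-1],[28,-18,90,0,-1],[28,-18,90,0,-1],[28,-18,90,0,-1]]' 30; python3 - <<'E'
from h import *
c,im,d=look('wrist',['ramekin_center']); save(im,'w2.png')
r=env.silhouettes('wrist','ramekin')
for x in r[:3]:
    m=x['pixels']; ys,xs=np.nonzero(m); print(x['p'],x['location'],xs.min(),xs.max(),ys.min(),ys.max())
    b=np.array([atz(c,(a,bb),.076)[:2] for a,bb in zip(xs[::5],ys[::5])]); 
    print(cv2.minEnclosingCircle(b.astype(np.float32)), b.min(0),b.max(0))
E
```

```text
time_s: 2.2
position: [0.6073, 0.0278, 0.2145]
eef_rot: [[-0.0, 1.0, -0.001], [1.0, 0.0, -0.0], [-0.0, -0.001, -1.0]]
wrist_force: [0.4, -0.5, 0.7]
width: 0.0853
gripper_force: 0.0
wrist ramekin_center 0.85 [ 86. 380.] [ 0.437 -0.077  0.058]
wrist ramekin_center 0.79 [ 51. 218.] [0.4363 0.0446 0.058 ]
wrist ramekin_center 0.77 [320. 243.] [0.6079 0.0283 0.058 ]
0.96 [468.1, 17.9] 424 524 0 43
((0.6854667067527771, 0.16071850061416626), 0.025354601442813873) [0.66022087 0.14176278] [0.71069725 0.16181963]
0.95 [23.6, 65.4] 0 59 14 105
((0.44731178879737854, 0.13279466331005096), 0.023929622024297714) [0.43463266 0.11192533] [0.47090011 0.15639188]
0.76 [46.5, 223.4] 0 98 181 264
((0.44656240940093994, 0.04473509639501572), 0.033331550657749176) [0.41603849 0.02008636] [0.47825981 0.07068676]
```

View pics/w2.png

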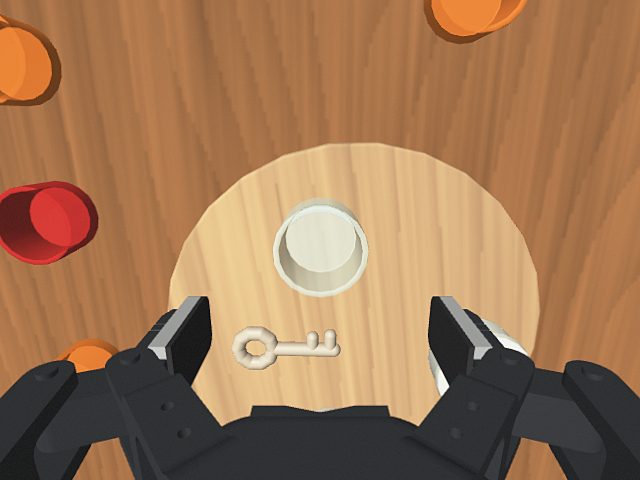

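The ramekin is centred at pixel (321,248), which puts it at (0.608, 0.028), right under the TCP. I'll descend and grip it.

```bash
python3 -m pendant '[[0,0,45,0,-1],[0,0,85,0,-1],[0,0,92,0,-1],[0,0,92,0,-1],[0,0,92,0,0.2],[0,0,92,0,0.5],[0,0,92,0,0.7],[0,0,92,0,1],[0,0,92,0,1],[0,0,92,0,1]]' 30; python3 -m pendant '[[0,0,-20,0,1],[0,0,-60,0,1],[0,0,-100,0,1],[0,0,-100,0,1]]'
```

```text
time_s: 3.35
position: [0.6081, 0.0279, 0.1243]
eef_rot: [[0.0, 1.0, 0.004], [1.0, -0.0, -0.0], [-0.0, 0.004, -1.0]]
wrist_force: [-2.0, -0.2, 13.4]
width: 0.0567
gripper_force: 29.1
time_s: 3.75
position: [0.6094, 0.0279, 0.2284]
eef_rot: [[-0.0, 1.0, 0.01], [1.0, 0.0, -0.001], [-0.001, 0.01, -1.0]]
wrist_force: [0.8, -0.8, -1.8]
width: 0.0571
gripper_force: 32.7
```

```bash
python3 -m pendant '[[40,-18,-20,0,1],[80,-36,-40,0,1],[120,-54,-60,0,1],[160,-72,-72,0,1],[200,-90,-72,0,1],[222,-100,-72,0,1],[222,-100,-72,0,1],[222,-100,-72,0,1],[222,-100,-72,0,1]]'; python3 - <<'E'
from h import *
c,im,d=look('wrist',['row_near_center','row_far_center','free_place','shelf']); save(im,'w3.png')
for l in ('row_near_center','shelf'):
  for x in env.silhouettes('wrist',l)[:4]:
    m=x['pixels'].astype(np.uint8); print(l,x['p'],x['location'],m.sum())
    if l=='shelf' and m.sum()>5000:
        ys,xs=np.nonzero(m); b=np.array([atz(c,q,.04)[:2] for q in zip(xs[::7],ys[::7])],np.float32)
        print(cv2.minAreaRect(b*1000))
E
```

```text
time_s: 4.65
position: [0.5073, 0.2494, 0.2942]
eef_rot: [[0.001, 1.0, 0.001], [1.0, -0.001, -0.0], [-0.0, 0.001, -1.0]]
wrist_force: [0.6, -0.4, -0.7]
width: 0.0566
gripper_force: 32.7
wrist row_near_center 0.77 [325. 124.] [0.5124 0.3245 0.058 ]
wrist row_far_center 0.59 [324.  29.] [0.5115 0.3931 0.058 ]
wrist free_place 0.67 [321. 203.] [0.5093 0.257  0.04  ]
wrist shelf 0.32 [325.  29.] [0.513  0.4068 0.    ]
row_near_center 0.58 [326.0, 121.6] 4791
shelf 0.82 [324.3, 161.2] 22287
((511.6503601074219, 310.3101806640625), (110.48954772949219, 215.18881225585938), 0.27894261479377747)
```

View pics/w3.png

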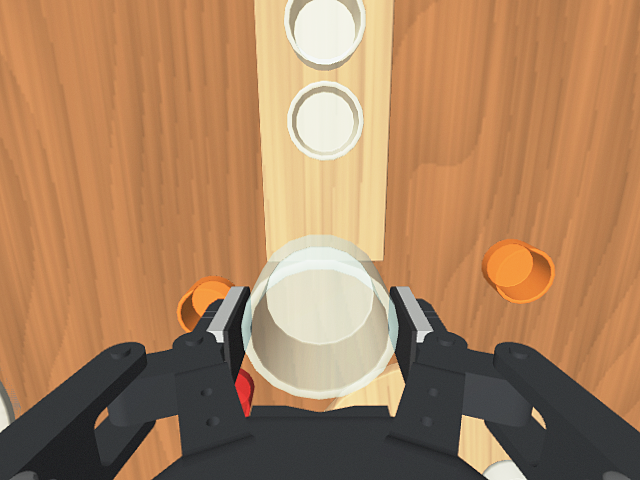

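The two row ramekins show at pixels (325,121) and (324,29). The shelf is square to the world axes, so the free place is about (0.511, 0.257).

```bash
python3 -m pendant '[[7,4,40,0,1],[7,4,80,0,1],[7,4,120,0,1],[7,4,150,0,1],[7,4,160,0,1],[7,4,168,0,1],[7,4,168,0,1],[7,4,168,0,1]]'
```

```text
time_s: 5.8
position: [0.5117, 0.2572, 0.1271]
eef_rot: [[0.0, 1.0, 0.002], [1.0, -0.0, 0.001], [0.001, 0.002, -1.0]]
wrist_force: [-0.1, 1.1, -1.0]
width: 0.0565
gripper_force: 32.7
```

```bash
python3 -m pendant '[[0,0,2,0,1],[0,0,3,0,1],[0,0,3,0,1]]'; python3 -m pendant '[[0,0,0,0,0.3],[0,0,0,0,-0.2],[0,0,0,0,-0.6],[0,0,0,0,-1],[0,0,0,0,-1],[0,0,-40,0,-1],[0,0,-90,0,-1],[0,0,-140,0,-1],[0,0,-170,0,-1],[0,0,-170,0,-1]]'; python3 - <<'E'
from h import *
c,im,d=look('wrist',['row_near_center','row_far_center','free_place','ramekin_center']); save(im,'w4.png')
E
```

```text
time_s: 6.1
position: [0.5116, 0.2573, 0.1244]
eef_rot: [[-0.0, 1.0, 0.002], [1.0, 0.0, 0.001], [0.001, 0.002, -1.0]]
wrist_force: [-3.5, -1.2, 16.6]
width: 0.0571
gripper_force: 34.0
time_s: 7.1
position: [0.5125, 0.2576, 0.2974]
eef_rot: [[-0.0, 1.0, 0.007], [1.0, 0.0, 0.003], [0.003, 0.007, -1.0]]
wrist_force: [0.6, 0.0, -0.1]
width: 0.0851
gripper_force: 0.0
wrist row_far_center 0.94 [316.  43.] [0.5118 0.3927 0.058 ]
wrist ramekin_center 0.68 [205. 316.] [0.408  0.1616 0.058 ]
wrist ramekin_center 0.61 [319. 217.] [0.5143 0.2566 0.058 ]
wrist ramekin_center 0.56 [502. 277.] [0.6809 0.2004 0.058 ]
```

View pics/w4.png

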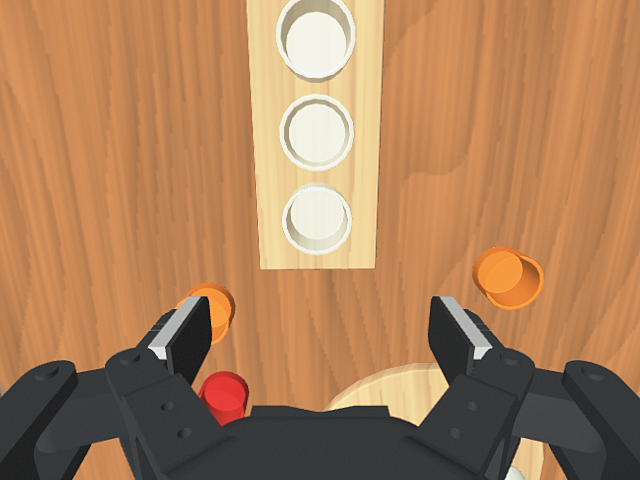

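The ramekin stands in line at pixel (318,218), about (0.512, 0.257), with an even gap. Next I'll move over the tongs.

```bash
python3 -m pendant '[[-45,-2,0,0.13,-1],[-95,-4,0,0.26,-1],[-145,-6,0,0.4,-1],[-195,-8,0,0.53,-1],[-245,-11,0,0.67,-1],[-295,-13,0,0.8,-1],[-345,-15,0,0.93,-1],[-395,-18,0,1.07,-1],[-445,-20,0,1.2,-1],[-495,-23,0,1.33,-1],[-545,-26,0,1.47,-1],[-590,-28,0,1.6,-1],[-612,-30,0,1.7,-1],[-617,-30,0,1.7,-1],[-617,-30,0,1.7,-1],[-617,-30,0,1.7,-1]]'; python3 - <<'E'
from h import *
c,im,d=look('wrist',['tongs_grip','tongs_tip','tongs','rest']); save(im,'w5.png')
print(env.get_state()['joint_pos'])
E
```

```text
time_s: 8.95
position: [0.481, -0.3588, 0.2923]
eef_rot: [[0.992, -0.126, -0.001], [-0.126, -0.992, 0.001], [-0.001, -0.001, -1.0]]
wrist_force: [-0.6, -0.3, -0.2]
width: 0.0851
gripper_force: 0.0
[-4.24359597e+01  2.68931223e+01  8.14974483e+01  1.84748140e-03
  7.16084071e+01  5.48811734e+01]
```

View pics/w5.png

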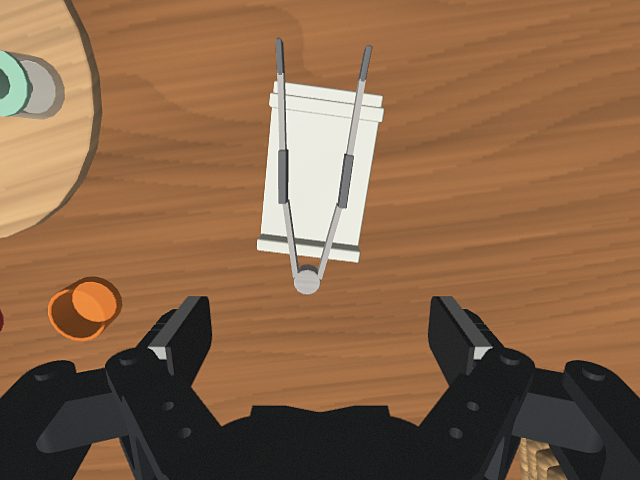

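The pads show at pixels (283,177) and (346,181) and the tip plates at (280,59) and (365,63). The hinge is at (307,282).

```bash
python3 - <<'E'
from h import *
c=cam('wrist'); z=.042
L,R,a,b,h=[atz(c,p,z) for p in((283,177),(346,181),(280,59),(365,63),(307,281))]
g=(L+R)/2;t=(a+b)/2
print(g,t,h,np.linalg.norm(L-R),np.linalg.norm(t-g))
for d in(t-g,t-h,g-h): print(np.degrees(np.arctan2(d[1],d[0])))
for l in ('tongs','rest'):
  for x in env.silhouettes('wrist',l)[:1]:
    ys,xs=np.nonzero(x['pixels']); q=np.array([atz(c,p,.03)[:2]*1000 for p in zip(xs[::5],ys[::5])],np.float32); print(l,x['p'],cv2.minAreaRect(q))
s=env.get_state(); Rm=np.array(s['eef_rot']); print((Rm.T@(g-np.array(s['position'])))*1000)
E
```

```text
[ 0.51096341 -0.35815622  0.042     ] [ 0.6037088  -0.37685605  0.042     ] [ 0.41694953 -0.33858185  0.042     ] 0.05486653547124698 0.09461178539378459
-11.399453195379145
-11.581752672544745
-11.761359809466592
tongs 0.69 ((509.71673583984375, -355.94866943359375), (78.3434829711914, 225.0268096923828), 78.11129760742188)
rest 0.61 ((511.458984375, -360.5025329589844), (96.3922119140625, 151.22918701171875), 75.1512451171875)
[ 29.33951721  -5.1808311  251.0217622 ]
```

```bash
python3 -m pendant '[[29,-5,30,0.076,-1],[29,-5,80,0.076,-1],[29,-5,120,0.076,-1],[29,-5,160,0.076,-1],[29,-5,185,0.076,-1],[29,-5,196,0.076,-1],[29,-5,196,0.076,-1],[29,-5,196,0.076,-1]]' 20; python3 - <<'E'
from h import *
c,im,d=look('wrist',[]); save(im,'w6.png')
E
```

```text
time_s: 10.1
position: [0.5109, -0.3592, 0.0981]
eef_rot: [[0.979, -0.204, 0.001], [-0.204, -0.979, -0.001], [0.001, 0.001, -1.0]]
wrist_force: [-1.0, 0.4, 0.5]
width: 0.085
gripper_force: 0.0
```

View pics/w6.png

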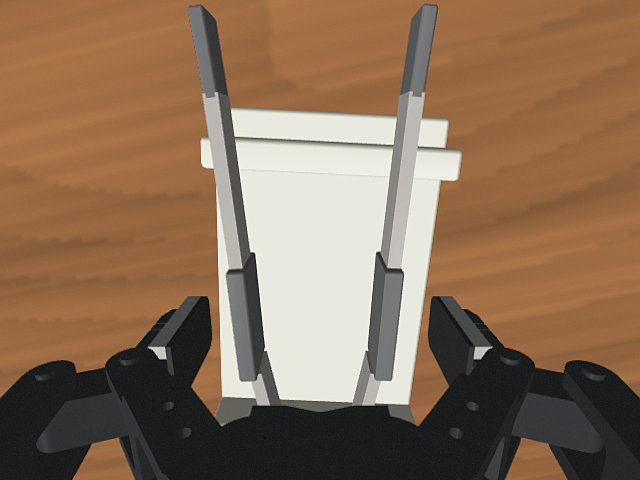

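The open fingers straddle the pads symmetrically: pads at (245,320) and (385,320), fingers at x≈195 and 450. I'll close to about 54 mm.

```bash
python3 -m pendant '[[0,0,3,0,-0.6],[0,0,3,0,-0.45],[0,0,3,0,-0.35],[0,0,3,0,-0.25],[0,0,3,0,-0.25],[0,0,3,0,-0.25]]' 20
```

```text
time_s: 10.75
position: [0.511, -0.3593, 0.0953]
eef_rot: [[0.979, -0.204, 0.002], [-0.204, -0.979, -0.002], [0.002, 0.001, -1.0]]
wrist_force: [0.3, 0.4, 11.8]
width: 0.0534
gripper_force: 10.1
```

```bash
python3 -m pendant '[[0,0,-5,0,-0.25],[0,0,-20,0,-0.25],[0,0,-50,0,-0.25],[0,0,-80,0,-0.25],[0,0,-115,0,-0.25],[0,0,-115,0,-0.25],[0,0,-115,0,-0.25]]'; python3 - <<'E'
from h import *
c,im,d=look('wrist',['tongs_tip','pacifier_knob']); save(im,'w7.png')
c,im,d=look('side',['tongs_tip','pacifier_knob']); cv2.imwrite('pics/s7.png',cv2.resize(im[230:430,300:566,::-1],None,fx=3,fy=3))
E
```

```text
time_s: 11.45
position: [0.5106, -0.3589, 0.2104]
eef_rot: [[0.979, -0.204, 0.002], [-0.204, -0.979, -0.001], [0.002, 0.001, -1.0]]
wrist_force: [-0.5, -0.3, -1.0]
width: 0.0534
gripper_force: 5.5
side tongs_tip 0.79 [442. 327.] [ 0.6673 -0.2829  0.034 ]
```

View pics/w7.png

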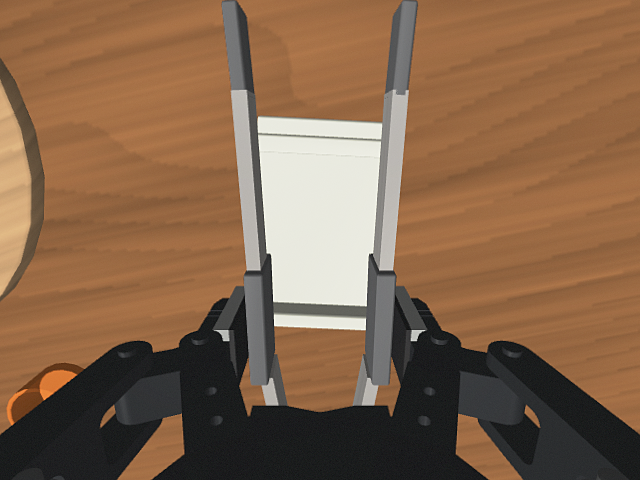

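The tongs are held level and symmetrical, with the tips at pixels (237,45) and (402,45). Next I'll measure the tip in tool coordinates from depth, and check the pacifier position.

```bash
python3 - <<'E'
from h import *
s=env.get_state(); R=np.array(s['eef_rot']);p=np.array(s['position'])
c=cam('wrist'); im,d=env.capture('wrist')
def tool(px):
    dd=np.median(d[px[1]-2:px[1]+3,px[0]-1:px[0]+2]); P=c[2][:3,3]+ray(c,px)*dd; return np.round((R.T@(P-p))*1000,1)
for px in((236,60),(404,60),(231,10),(410,10),(246,180),(391,180),(258,320),(381,320),(234,88),(404,92)): print(px,tool(px))
for n in('scene','side'):
    c2,im2,d2=look(n,['pacifier_knob'])
    r=env.silhouettes(n,'pacifier')
    if r:
        ys,xs=np.nonzero(r[0]['pixels']); print(r[0]['p'],r[0]['location'],xs.min(),xs.max(),ys.min(),ys.max(), atz(c2,((xs.min()+xs.max())/2,ys.min()+2),.104))
E
```

```text
(236, 60) [ 91.8 -26.1  53. ]
(404, 60) [91.9 25.6 53.2]
(231, 10) [105.6 -26.8  52.9]
(410, 10) [105.5  26.5  52.8]
(246, 180) [ 54.9 -25.   52.9]
(391, 180) [54.9 23.5 53.2]
(258, 320) [  5.  -22.6  48.7]
(381, 320) [ 5.1 21.8 48.6]
(234, 88) [ 83.7 -27.2  52.9]
(404, 92) [82.5 26.1 52.8]
scene pacifier_knob 0.72 [251. 286.] [ 0.6178 -0.1418  0.092 ]
scene pacifier_knob 0.53 [430. 197.] [0.5325 0.3661 0.092 ]
0.69 [250.7, 287.3] 242 263 278 296 [ 0.61243551 -0.136356    0.104     ]
```

```bash
python3 -m pendant '[[-5,-20,-30,0,-0.25],[-10,-60,-30,0,-0.25],[-16,-100,-30,0,-0.25],[-22,-140,-30,0,-0.25],[-28,-180,-30,0,-0.25],[-34,-215,-30,0,-0.25],[-36,-232,-30,0,-0.25],[-36,-236,-30,0,-0.25],[-36,-236,-30,0,-0.25],[-36,-236,-30,0,-0.25]]'; python3 - <<'E'
from h import *
c,im,d=look('wrist',['pacifier_knob','pod']); save(im,'w8.png')
r=env.silhouettes('wrist','pacifier')
s=env.get_state(); R=np.array(s['eef_rot']);p=np.array(s['position'])
for x in r[:2]: print(x['p'],x['location'])
for q in env.spot_point('wrist','pacifier_knob')[:1]: print(R.T@(atz(c,q['location'],.092)-p)*1000)
E
```

```text
time_s: 13.1
position: [0.5234, -0.1212, 0.2389]
eef_rot: [[0.979, -0.204, 0.0], [-0.204, -0.979, -0.0], [0.0, 0.0, -1.0]]
wrist_force: [0.1, -1.6, -0.6]
width: 0.0535
gripper_force: 5.5
wrist pacifier_knob 0.92 [322.  90.] [ 0.6134 -0.1411  0.092 ]
wrist pod 0.69 [316.  94.] [ 0.6163 -0.1378  0.04  ]
0.57 [318.5, 90.9]
[ 92.31497546   1.02710358 146.83102817]
```

View pics/w8.png

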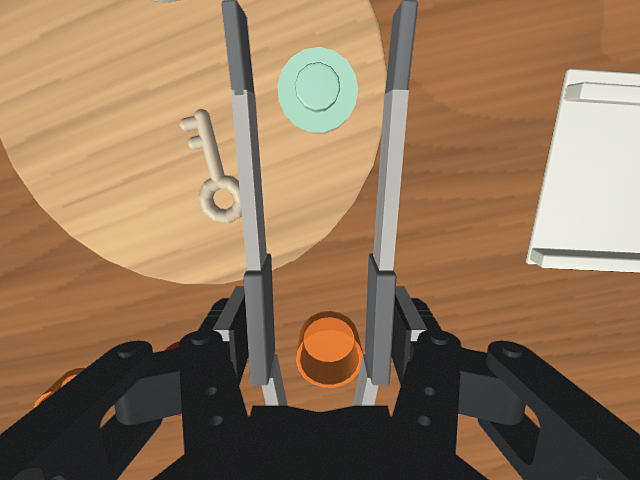

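The knob is at pixel (317,87), centred between the tips and about 2 mm nearer than planned. I'll descend around it.

```bash
python3 -m pendant '[[-2,0,20,0,-0.25],[-2,0,45,0,-0.25],[-2,0,65,0,-0.25],[-2,0,78,0,-0.25],[-2,0,82,0,-0.25],[-2,0,84,0,-0.25],[-2,0,84,0,-0.25],[-2,0,84,0,-0.25]]'; python3 - <<'E'
from h import *
s=env.get_state(); R=np.array(s['eef_rot']);p=np.array(s['position'])
c,im,d=look('wrist',['pacifier_knob']); save(im,'w9.png')
def tool(px):
    dd=np.median(d[px[1]-2:px[1]+3,px[0]-1:px[0]+2]); P=c[2][:3,3]+ray(c,px)*dd; return np.round((R.T@(P-p))*1000,1)
for px in((236,60),(404,60),(320,45),(320,60),(258,320)): print(px,tool(px))
E
```

```text
time_s: 14.15
position: [0.5216, -0.1201, 0.1555]
eef_rot: [[0.979, -0.204, 0.001], [-0.204, -0.979, -0.0], [0.001, 0.0, -1.0]]
wrist_force: [-0.4, 0.8, -1.3]
width: 0.0535
gripper_force: 5.6
wrist pacifier_knob 0.83 [323.  57.] [ 0.6141 -0.14    0.092 ]
(236, 60) [ 91.8 -26.2  53.1]
(404, 60) [91.9 25.7 53.5]
(320, 45) [95.6 -0.3 51.1]
(320, 60) [91.5 -0.3 51.2]
(258, 320) [  4.9 -22.7  48.9]
```

View pics/w9.png

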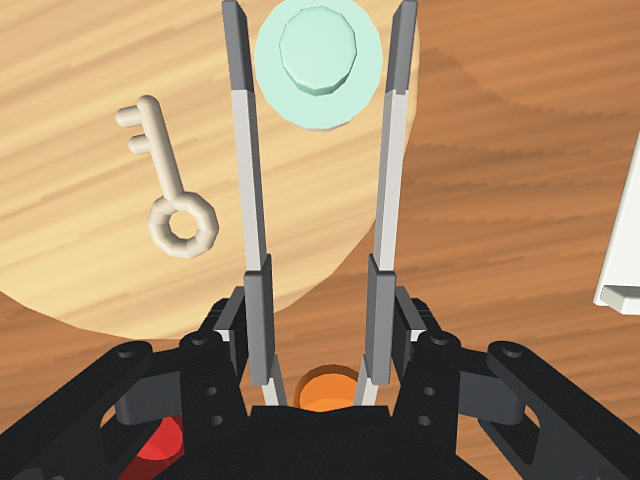

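The knob top is at pixel (317,48), centred between the plates and about 2 mm above their upper edge. I'll squeeze.

```bash
python3 -m pendant '[[0,0,0,0,-0.15],[0,0,0,0,-0.05],[0,0,0,0,0.05],[0,0,0,0,0.15],[0,0,0,0,0.25],[0,0,0,0,0.25],[0,0,0,0,0.25]]' 20; python3 - <<'E'
from h import *
c,im,d=look('wrist',[]); 
s=env.get_state(); R=np.array(s['eef_rot']);p=np.array(s['position'])
def tool(px):
    dd=np.median(d[px[1]-2:px[1]+3,px[0]-1:px[0]+2]); P=c[2][:3,3]+ray(c,px)*dd; return np.round((R.T@(P-p))*1000,1)
for px in((320,45),(320,60),(262,60),(378,60),(275,60),(365,60)): print(px,tool(px))
E
```

```text
time_s: 14.95
position: [0.5213, -0.12, 0.1549]
eef_rot: [[0.979, -0.204, 0.0], [-0.204, -0.979, -0.0], [0.0, 0.0, -1.0]]
wrist_force: [1.0, 0.3, -0.7]
width: 0.0417
gripper_force: 21.5
(320, 45) [95.4 -0.3 50.2]
(320, 60) [91.4 -0.3 50.5]
(262, 60) [ 95.3 -21.2  74.1]
(378, 60) [95.4 20.7 74.5]
(275, 60) [ 92.1 -14.3  54.6]
(365, 60) [92.  13.7 54.5]
```

```bash
python3 -m pendant '[[0,0,-3,0,0.25],[0,0,-10,0,0.25],[0,0,-25,0,0.25],[0,0,-45,0,0.25],[0,0,-70,0,0.25],[0,0,-95,0,0.25],[0,0,-110,0,0.25],[0,0,-110,0,0.25],[0,0,-110,0,0.25],[0,0,-110,0,0.25]]'; python3 - <<'E'
from h import *
c,im,d=look('wrist',['pacifier_knob']); save(im,'w10.png')
s=env.get_state(); R=np.array(s['eef_rot']);p=np.array(s['position'])
def tool(px):
    dd=np.median(d[px[1]-2:px[1]+3,px[0]-1:px[0]+2]); P=c[2][:3,3]+ray(c,px)*dd; return np.round((R.T@(P-p))*1000,1)
for px in((320,45),(320,30),(320,60),(275,60),(365,60)): print(px,tool(px))
E
```

```text
time_s: 16.0
position: [0.5208, -0.1198, 0.2641]
eef_rot: [[0.979, -0.204, -0.001], [-0.204, -0.979, 0.0], [-0.001, -0.0, -1.0]]
wrist_force: [0.1, 0.3, -2.2]
width: 0.042
gripper_force: 21.4
wrist pacifier_knob 0.71 [324.  54.] [ 0.6326 -0.145   0.092 ]
(320, 45) [95.5 -0.3 50.8]
(320, 30) [99.5 -0.3 50.7]
(320, 60) [91.4 -0.3 51.3]
(275, 60) [ 92.1 -14.4  55.2]
(365, 60) [92.1 13.8 55.4]
```

View pics/w10.png

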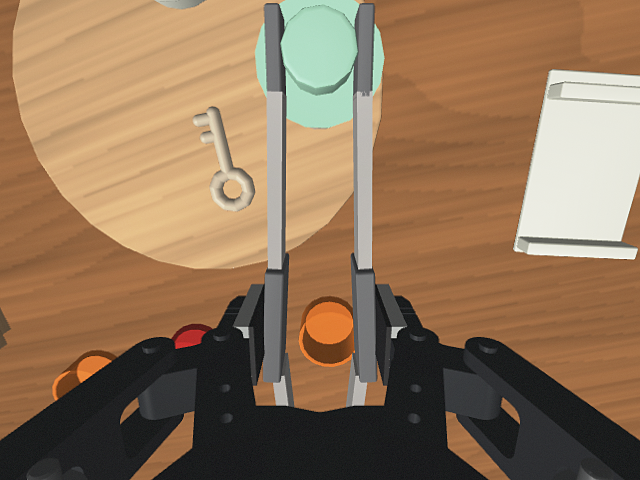

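The pacifier is held level in the tongs, with the knob at (319,50) between the plates. I'll carry it over the ramekin.

```bash
python3 -m pendant '[[-5,-10,0,0,0.25],[-15,-30,0,0,0.25],[-28,-57,0,0,0.25],[-43,-87,0,0,0.25],[-58,-117,0,0,0.25],[-73,-147,0,0,0.25],[-88,-177,0,0,0.25],[-103,-207,0,0,0.25],[-118,-237,0,0,0.25],[-133,-267,0,0,0.25],[-148,-297,0,0,0.25],[-161,-325,0,0,0.25],[-171,-347,0,0,0.25],[-178,-361,0,0,0.25],[-180,-367,5,0,0.25],[-180,-367,15,0,0.25],[-180,-367,25,0,0.25],[-180,-367,33,0,0.25],[-180,-367,36,0,0.25],[-180,-367,36,0,0.25]]'; python3 -m pendant '[[0,0,0,0,0.25],[0,0,0,0,0.25],[0,0,0,0,0.25]]';  python3 - <<'E'
from h import *
s=env.get_state(); R=np.array(s['eef_rot']);p=np.array(s['position']); print('knob',p+R@[.095,0,.063])
c,im,d=look('wrist',['ramekin_center','row_near_center','row_far_center']); save(im,'w11.png')
for n in ('scene','side'):
    c,im,d=look(n,['ramekin_center','pacifier_knob','row_near_center']); save(im,n+'11.png')
    for q in env.spot_point(n,'pacifier_knob')[:2]: print(n,atz(c,q['location'],p[2]-.063))
    print(proj(c,(.512,.257,.058)))
a=cv2.resize(cv2.imread('pics/scene11.png')[120:320,290:490],(400,400)); b=cv2.resize(cv2.imread('pics/side11.png')[80:280,200:400],(400,400))
cv2.imwrite('pics/fin.png',np.hstack([a,b]))
E
```

```text
time_s: 18.1
position: [0.4198, 0.2755, 0.2283]
eef_rot: [[0.979, -0.204, -0.001], [-0.204, -0.979, -0.001], [-0.001, 0.001, -1.0]]
wrist_force: [-0.4, -0.5, -1.0]
width: 0.042
gripper_force: 21.4
time_s: 18.4
position: [0.42, 0.276, 0.2292]
eef_rot: [[0.979, -0.204, 0.001], [-0.204, -0.979, 0.0], [0.001, -0.0, -1.0]]
wrist_force: [-0.4, -0.5, -0.8]
width: 0.0418
gripper_force: 21.4
knob [0.51305751 0.25666823 0.16626085]
wrist ramekin_center 0.75 [493. 224.] [0.4058 0.1595 0.058 ]
wrist ramekin_center 0.71 [635. 178.] [0.4177 0.064  0.058 ]
wrist row_near_center 0.56 [216. 116.] [0.5108 0.3236 0.058 ]
wrist row_far_center 0.89 [110. 142.] [0.5096 0.3948 0.058 ]
scene ramekin_center 0.98 [391. 291.] [0.7328 0.1611 0.058 ]
scene ramekin_center 0.75 [240. 232.] [ 0.4304 -0.1133  0.058 ]
scene ramekin_center 0.66 [289. 215.] [0.4261 0.0224 0.058 ]
scene pacifier_knob 0.48 [390. 184.] [0.4543 0.2926 0.092 ]
scene row_near_center 0.66 [283. 272.] [ 0.5861 -0.0547  0.058 ]
scene row_near_center 0.63 [410. 204.] [0.5096 0.3246 0.058 ]
scene row_near_center 0.21 [293. 299.] [ 0.6675 -0.0601  0.058 ]
scene [0.51325268 0.25557209 0.1662087 ]
[386.45166676 212.15965437]
side ramekin_center 0.95 [282. 306.] [ 0.3954 -0.146   0.058 ]
side ramekin_center 0.94 [262. 264.] [ 0.3878 -0.0083  0.058 ]
side ramekin_center 0.72 [286. 196.] [0.5124 0.249  0.058 ]
side pacifier_knob 0.57 [282. 156.] [0.5491 0.4086 0.092 ]
side pacifier_knob 0.37 [355. 262.] [ 0.5589 -0.1104  0.092 ]
side row_near_center 0.84 [276. 181.] [0.5106 0.337  0.058 ]
side row_near_center 0.56 [284. 156.] [0.5697 0.478  0.058 ]
side row_near_center 0.27 [205. 162.] [0.3408 0.5227 0.058 ]
side [0.51356373 0.25971458 0.1662087 ]
side [ 0.52220584 -0.19770561  0.1662087 ]
[284.72574757 194.44938642]
```

View pics/fin.png

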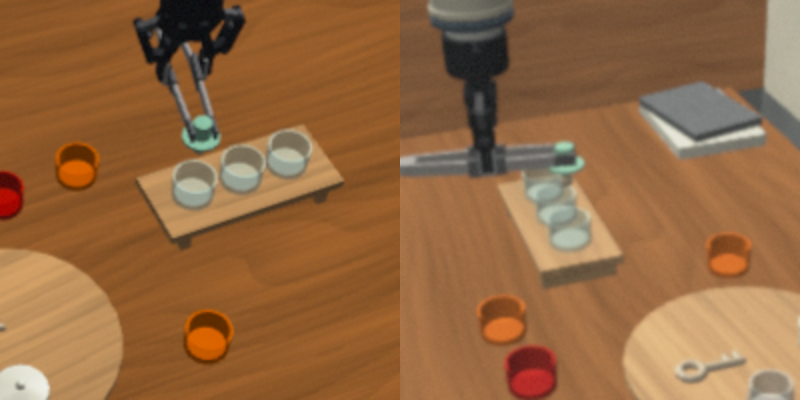

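The crops show the ramekin upright in the row at crop pixels (194,183) and (570,230). The pacifier is level in the tongs at (202,130), which both cameras place over the ramekin's centre within about 3 mm. I'll hand it in.

```bash
python3 -c "
from station import env
print(env.close_job())"
```

```text
the job is handed in; nothing more can be done
None
```

I handed the job in at about 18 s with the ramekin let go upright in the row's free place and the pacifier held level in the tongs, teat down. Its knob is about 126 mm above the shelf and within about 3 mm of the ramekin's middle by the last camera check; no verdict came back.

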